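# Show all four sides of a square bottle to the inspection camera, then rack it

### The arm

A 7-joint arm with a two-finger parallel gripper is mounted at the origin on the work surface. World frame = base frame: x ahead of the robot, y to its left, z up, the work surface at z = 0. Lengths are in m, angles in rad, forces in N, time in s.
With the tool pointing down it reaches from about 0.425 to 0.95 m from the base axis. Payload 4.7 kg.
Tool frame: the origin (TCP) lies midway between the tips of the shut fingers; the grasp point (between the pads) lies 19 mm behind it (pinch_z is the distance from the TCP to the grasp point, in m); z points along the fingers, y is the line along which they close (so a half turn about z gives the same grasp; the last joint's range is limited). The gripper opens to 85 mm and grips with 20 to 120 N. Pads are 22 mm wide; open, the fingers measure 114 mm over their backs; the gripper's body (76 mm by 85 mm) begins 54 mm behind the grasp point. The pads swing forward as they close: fully open they stand 13 mm farther back than shut.
Start: joints at [1.098, 0.469, -0.049, 1.532, 0.024, 1.141, -0.082], TCP at [0.29, -0.61, 0.231] pointing down, gripper open.
Joint ranges: [-2.59, 2.59], [-0.33, 1.99], [-1.39, 1.29], [0.1, 2.45], [-1.04, 4.18], [0.21, 1.99], [-2.66, 2.66]. Speed limits (rad/s): [2.57, 2.57, 3.14, 3.14, 3.14, 3.14, 3.14].

### API

Orientations are given as a 3x3 rotation matrix whose columns are the frame's x, y, z axes.
In Python, from bench import * gives the robot as it stands.
- The arm moves only by the shell command python3 -m jog 'ROWS' [FORCE]. ROWS is text: rows parted by semicolons, each of 7 numbers parted by spaces: the turn, a rotation vector about the world's x, y, z in degrees, then the shift along the world's x, y, z in cm, then the opening, from -1 (shut) to 1 (fully open). In form: rx ry rz x y z claw; .... A call has 1 to 12 rows; each row shifts and turns the commanded pose from where the row before left it; what a row does not reach is not made up. A row lasts 1/10 s, in which the tool goes at most 50 mm and 8.59 degrees, less where a joint would pass 70% of its speed; a pose out of reach is approached as far as the arm can. A call is refused whole if a number of a shift passes 5 or a number of a turn 8.59, either way. A call with a gripper value outside its range is refused whole. The fingers move at their own pace and stop on an object; FORCE is the grip in N (left out, the last holds). Time passes only in rows, so rows that do not move let the fingers close. It gives the time, the measured TCP pose, the force, the opening and the grip force at its end, in the units of the state.
- sense(): the state, without advancing time (a new reading comes with each control period).
- get_image(name): name is "scene" or "side" or "wrist"; returns the picture (420x560x3 uint8, red, green, blue); there is no depth.
- get_calibration(name): a dict with "fx", "fy", "cx", "cy" (pixels), "k1" (the pictures are not rectified: a ray, as slopes to the right and down, at radius r is drawn at 1 + k1 r^2 times it, then the intrinsics apply), "rvec" (rotation vector, rad) and "tvec" (3), from world to camera coordinates, as OpenCV has them. Camera axes: x right, y down, z forward; pixel columns grow to the right and rows downward; lengths in m; the calibration is good to about 2 mm. A picture is of the moment at which its call begins: read the wrist's pose just before it. get_calibration takes no time and is no camera call; for the wrist camera it gives the pose at the moment of the call.
- finish_job(): hands the job in; it is judged then, once.
The state is a dict: "t": time; "joint_pos": joint angles; "joint_velocities": joint speeds; "tau": joint torques, N m; "tcp_pos": TCP position; "eef_rot": TCP orientation; "wrist_force": force on the tool from outside, world axes, zero at the start; "torque": the same for the moment, N m; "finger_gap": finger opening in m; "grip_force": force on a finger pad.
Only numpy, scipy, OpenCV 4.12 (cv2) and the standard library are available. Lean on these libraries where they do the work, as an engineer would, in place of code of your own. Each camera call takes 0.05 s, during which the arm holds its last target. There are 200 camera calls.

### The job

Pick up the square brown bottle by its cap and hold it upright at the inspection camera's viewing point, a hand's breadth in front of the lens: show the labelled side first, square to the lens and centred on it, then turn the bottle clockwise (seen from above) a quarter turn at a time so that the other three sides are shown in turn, holding still for half a second at each. Then stand it in the lane of the aluminium carrier a few centimetres short of the steel stop, slide it along the lane until you feel it rest flat against the stop, without hitting it hard, and let go. Never tip the bottle over, and leave everything else on the bench where it is.

Things in the scene. Friction and masses are not known exactly. Their poses are not given: they have to be found in the camera images.
- bottle: closed square brown bottle, 64 x 64 mm, standing. Origin: centre of its underside, z up. The square body is upright to 118 mm, then a shoulder narrows to a neck 38 mm across at 132 mm; above it a round black cap 46 mm across from 132 to 170 mm, to be gripped from above at any yaw. Total height 170 mm, 0.28 to 0.56 kg. A pale label 50 x 80 mm is on its +x side only; the other three sides are plain.
- side_1 (a point): centre of the labelled side (+x of the bottle), on the face, 60 mm above the underside and 32 mm from the bottle's axis; axes as the bottle's
- side_2 (a point): centre of the side a quarter turn anticlockwise round from the label, seen from above (+y of the bottle), on the face, 60 mm above the underside and 32 mm from the bottle's axis; axes as the bottle's
- side_3 (a point): centre of the side across from the label (-x), on the face, 60 mm above the underside and 32 mm from the bottle's axis; axes as the bottle's
- side_4 (a point): centre of the remaining side (-y), on the face, 60 mm above the underside and 32 mm from the bottle's axis; axes as the bottle's
- camera: fixed inspection camera: white box head 74 mm wide with a black lens tube 54 mm across, lens axis level, 150 mm above the table; dark foot plate and a post to 200 mm. Origin: on the table below the head; the lens looks along its -x axis and the lens front is 93 mm out from the origin.
- focus (a point): the camera's viewing point in the air, on the lens axis 72 mm in front of the lens, 150 mm above the table: the centre of the shown side belongs here, the side square to the lens. Axes as the camera's.
- carrier: fixed aluminium carrier: a straight lane along its x axis, 260 mm long, with floor 8 mm above the table and two guide walls 34 mm above the table; 78 mm free between the walls. Origin: centre of its underside. The near (-x) end is open; the stop stands towards the far (+x) end.
- stop: fixed upright steel end stop across the lane, 74 mm wide, 10 mm thick, 60 mm high. Origin: lower middle of its front face, on the lane floor; the face looks along -x to the open end. It is set at a different place along the lane each time.
- dishes: stack of three closed clear culture dishes, 90 mm across, 40 mm high. Bystander; origin: centre of its underside
- beaker: glass beaker, 72 mm across, 90 mm high. Bystander; origin: centre of its underside
- jar: round white screw jar, 64 mm across, 75 mm high. Bystander; origin: centre of its underside
- tip_box: grey pipette-tip box with a clear lid, 88 x 123 mm, 66 mm high. Bystander; origin: centre of its underside
- sprayer: white spray bottle with a trigger, 72 mm across, 181 mm high. Bystander; origin: centre of its underside
- tube_rack: white rack of capped tubes, 70 x 200 mm, 113 mm high. Bystander; origin: centre of its underside
- counter: grey cell counter with red buttons, 75 x 95 mm, 54 mm high. Bystander; origin: centre of its underside
- dish: single closed culture dish, 90 mm across, 13 mm high. Bystander; origin: centre of its underside
Mind the look-alikes: they are no part of the job. What is shaped like the bottle but yellow is not meant.

How it is judged:
On the way, in this order (a step that is already met when the one before it is completed fails the run):
1. The labelled side is held still at the viewing point, square to the lens: centre within 22 mm, within 0.22 rad (distance between side_1 and focus below 0.022 m and angle between the x axis of bottle and the x axis of camera, either way round below 0.22 rad and angle between bottle's own z axis and vertical below 0.25 rad and linear speed of bottle below 0.05 m/s and angular speed of bottle below 0.4 rad/s), for 0.4 s.
2. The second side, after a quarter turn clockwise is held still at the viewing point, square to the lens: centre within 22 mm, within 0.22 rad (distance between side_2 and focus below 0.022 m and angle between the y axis of bottle and the x axis of camera, either way round below 0.22 rad and angle between bottle's own z axis and vertical below 0.25 rad and linear speed of bottle below 0.05 m/s and angular speed of bottle below 0.4 rad/s), for 0.4 s.
3. The third side, opposite the label is held still at the viewing point, square to the lens: centre within 22 mm, within 0.22 rad (distance between side_3 and focus below 0.022 m and angle between the x axis of bottle and the x axis of camera, either way round below 0.22 rad and angle between bottle's own z axis and vertical below 0.25 rad and linear speed of bottle below 0.05 m/s and angular speed of bottle below 0.4 rad/s), for 0.4 s.
4. The fourth side is held still at the viewing point, square to the lens: centre within 22 mm, within 0.22 rad (distance between side_4 and focus below 0.022 m and angle between the y axis of bottle and the x axis of camera, either way round below 0.22 rad and angle between bottle's own z axis and vertical below 0.25 rad and linear speed of bottle below 0.05 m/s and angular speed of bottle below 0.4 rad/s), for 0.4 s.
5. The bottle stands in the lane, at least 8 mm short of the stop (y of bottle in the frame of stop between -0.012 and 0.012 m and z of bottle in the frame of carrier below 0.0115 m and angle between bottle's own z axis and vertical below 0.06 rad and x of bottle in the frame of stop between -0.15 and -0.04 m), for 0.1 s.
At the end, for the whole second after the job is handed in: The bottle stands upright (within 0.06 rad) and at rest on the lane floor between the guide walls, one of its sides flat against the stop: gap at most 4.5 mm, square within 0.12 rad (y of bottle in the frame of stop between -0.012 and 0.012 m and z of bottle in the frame of carrier below 0.0115 m and angle between bottle's own z axis and vertical below 0.06 rad and x of bottle in the frame of stop between -0.0365 and -0.028 m and (angle between the x axis of bottle and the x axis of stop, either way round below 0.12 rad or angle between the y axis of bottle and the x axis of stop, either way round below 0.12 rad) and linear speed of bottle below 0.01 m/s); the robot touches nothing.
It fails at once if the bottle hits the stop with more than 40 N (contact force between bottle and stop above 40 N).
It fails at once if the bottle is tipped over (more than 0.7 rad) (angle between bottle's own z axis and vertical above 0.7 rad).
It fails at once if the bottle or the robot knocks the camera (more than 15 N) (contact force between any of bottle, the arm and camera above 15 N).
It fails at once if a bystander is moved by more than 25 mm (distance of any of dishes, beaker, jar, tip_box, sprayer, tube_rack, counter, dish from where it was at the start of the episode above 0.025 m).
It also fails if it takes over 64 s, if anything falls off the work surface, if the arm or the gripper's body presses on something with over 40 N, if the wrist force passes 120 N, or if a joint passes its speed limit or range.

## Working session

There is one attempt and no reset: what is moved stays moved. The work goes in short steps, Python scripts to look and compute and a shell command to move; the robot and the scene stay as the last step left them, time stands still between calls to the robot, and variables do not carry over. Pictures are saved under pics/ and viewed, at most 10 in all, crops included, and the job is handed in when it is done.

```bash
mkdir -p pics
cat > h.py <<'E'
from bench import *
import numpy as np, cv2
def cal(n):
    c=get_calibration(n); R=cv2.Rodrigues(np.array(c["rvec"],float))[0]; t=np.array(c["tvec"],float).ravel(); return c,R,t
def ray(c,R,t,u,v):
    x=(u-c["cx"])/c["fx"]; y=(v-c["cy"])/c["fy"]; a,b=x,y
    for _ in range(20):
        s=1+c["k1"]*(a*a+b*b); a,b=x/s,y/s
    return -R.T@t, R.T@np.array([a,b,1])
def atz(C,u,v,z):
    o,d=ray(*C,u,v); return (o+d*(z-o[2])/d[2]).round(4)
def proj(C,p):
    c,R,t=C; q=R@np.array(p)+t; a,b=q[:2]/q[2]; s=1+c["k1"]*(a*a+b*b); return np.array([c["fx"]*a*s+c["cx"],c["fy"]*b*s+c["cy"]])
def snap(n,f):
    C=cal(n); im=get_image(n); cv2.imwrite(f"pics/{f}.png",cv2.cvtColor(im,cv2.COLOR_RGB2BGR)); np.save(f"pics/{f}.npy",np.array([C[0][k] for k in("fx","fy","cx","cy","k1")]+list(np.ravel(C[0]["rvec"]))+list(np.ravel(C[0]["tvec"])))); return C,im
E
python3 - <<'E'
from h import *
for n in("scene","side"):
    C,im=snap(n,n+"0"); print(n,(-C[1].T@C[2]).round(3),C[0])
s=sense(); print(s)
E
```

```text
scene [1.158 0.231 0.79 ] {'fx': 403.766517063439, 'fy': 403.766517063439, 'cx': 282.2089026224568, 'cy': 214.22157849793598, 'k1': -0.015706227261765116, 'rvec': array([ 1.50745864,  2.12023908, -0.79211582]), 'tvec': array([ 0.14934105, -0.35460071,  1.36779182])}
side [0.501 1.353 0.839] {'fx': 515.2865239400933, 'fy': 515.2865239400933, 'cx': 274.470426159096, 'cy': 211.95425860915634, 'k1': 0.0625446862665938, 'rvec': array([ 0.07967511, -2.66612216,  1.56600533]), 'tvec': array([0.60650598, 0.08520336, 1.55281819])}
{'t': 0.1, 'joint_pos': array([ 1.09807503,  0.46937991, -0.04858503,  1.53354301,  0.02411616,
        1.14099333, -0.08228665]), 'joint_velocities': array([ 0.00030101, -0.00147194,  0.00118076, -0.00445418,  0.00247815,
       -0.00022589, -0.0026748 ]), 'tau': array([ 1.53312954e-03, -5.11515856e+01, -4.65319748e-02, -2.38389874e+01,
        1.08071623e-02,  4.33813213e-03,  2.79950279e-05]), 'tcp_pos': array([ 0.28962697, -0.60914457,  0.23036676]), 'eef_rot': array([[ 9.03100392e-01,  4.29428708e-01, -8.15879021e-04],
       [ 4.29429476e-01, -9.03099093e-01,  1.53402313e-03],
       [-7.80660343e-05, -1.73573939e-03, -9.99998491e-01]]), 'wrist_force': array([ 0.59196413,  1.57637217, -0.52199731]), 'torque': array([ 0.04468439, -0.01908044,  0.01692884]), 'grip_force': 0.0, 'finger_gap': 0.08549411631201354}
```

View pics/scene0.png

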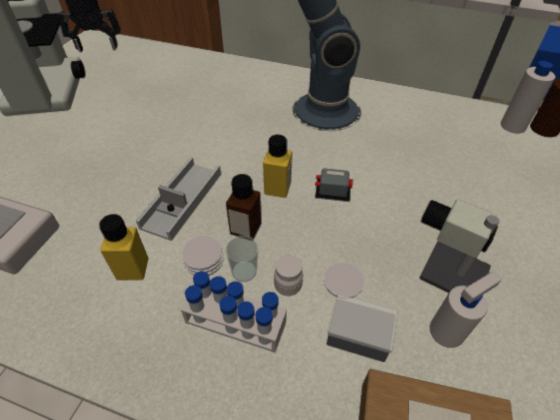

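View pics/side0.png

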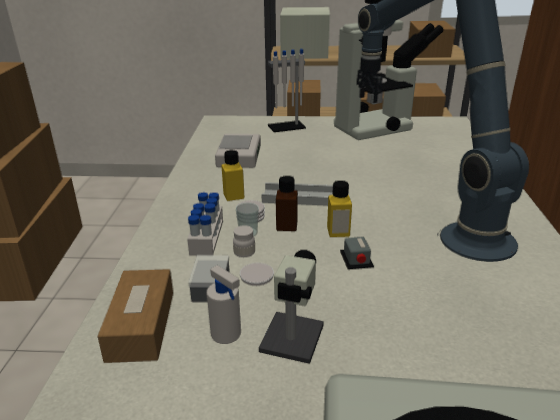

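The scene view shows the brown bottle at (243,210) with its label facing down and left at (238,222). The carrier runs from (150,225) to (205,170) with the stop near (172,197), and the camera head is at (462,228) with the lens at (435,215). I'll enlarge those areas.

Run:
```python
import cv2,numpy as np
a=cv2.imread("pics/scene0.png")
cv2.imwrite("pics/cropA.png",cv2.resize(a[150:260,130:290],None,fx=5,fy=5,interpolation=cv2.INTER_CUBIC))
b=cv2.resize(a[190:300,410:510],None,fx=4,fy=4,interpolation=cv2.INTER_CUBIC)
s=cv2.imread("pics/side0.png")[240:360,250:335]
s=cv2.resize(s,None,fx=4,fy=4,interpolation=cv2.INTER_CUBIC)
o=np.zeros((480,740,3),np.uint8);o[:440,:400]=b;o[:480,400:740]=s
cv2.imwrite("pics/cropB.png",o)
```

```text
(no output)
```

View pics/cropA.png

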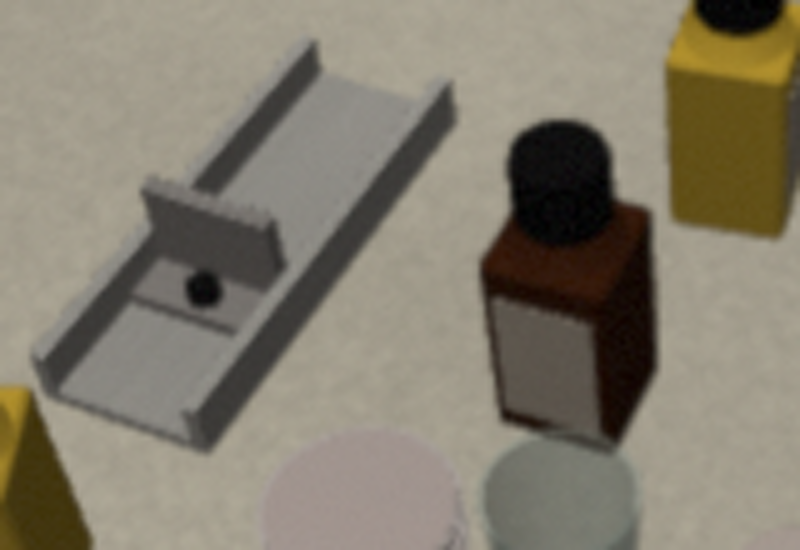

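View pics/cropB.png

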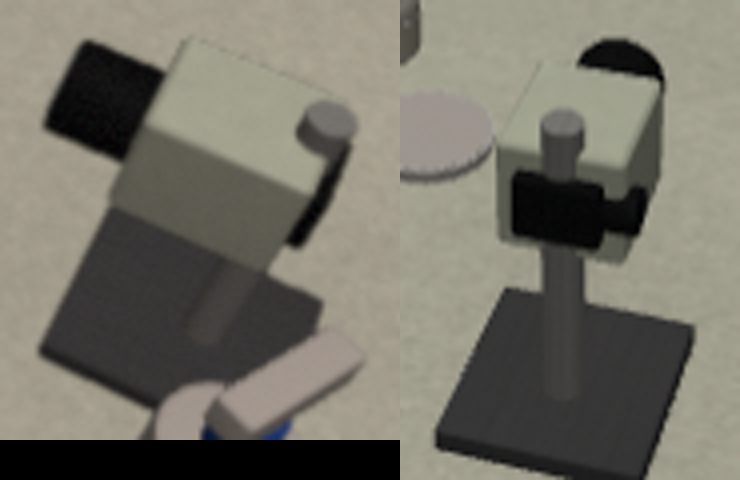

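Crop A shows the open lane end at the upper right, with the stop plate and its knob behind it at the lower left. The bottle's label faces the scene camera. Crop B shows the camera foot plate corners and the lens. Next I'll compute positions.

Run:
```python
from h import *
S=cal("scene"); D=cal("side")
A=lambda X,Y,z: atz(S,130+X/5-.4,150+Y/5-.4,z)
B=lambda X,Y,z: atz(S,410+X/4-.4,190+Y/4-.4,z)
Q=lambda X,Y,z: atz(D,250+(X-400)/4-.4,240+Y/4-.4,z)
print("bottle base",*[A(*p,0) for p in((502,422),(615,447),(657,372))])
print("body top",*[A(*p,.118) for p in((485,262),(650,210))])
print("cap top",A(559,152,.17), "bottom front",A(567,235,.132))
print("carrier z0",*[A(*p,0) for p in((455,122),(210,452),(52,398))])
print("carrier wt",*[A(*p,.034) for p in((310,40),(445,83),(192,412),(35,360))])
print("stop top z.068",*[A(*p,.068) for p in((147,180),(275,225))])
print("cam foot z.01",*[B(*p,.01) for p in((40,350),(155,405),(322,305),(112,205))])
print("head top z.185",*[B(*p,.185) for p in((190,38),(345,97),(310,192),(145,125))])
print("post top z.2",B(330,118,.2),Q(562,120,.2))
print("lens front mid",B(68,85,.15))
print("foot side z.01",*[Q(*p,.012) for p in((436,430),(640,475),(694,325),(506,290))])
print("head top side",*[Q(*p,.185) for p in((540,65),(660,80),(625,165),(498,150))])
def tri(p,q):
    o,d=ray(*S,*p);e,f=ray(*D,*q)
    s=np.linalg.lstsq(np.array([d,-f]).T,e-o,rcond=None)[0]; return ((o+d*s[0]+e+f*s[1])/2).round(4),np.linalg.norm(o+d*s[0]-e-f*s[1]).round(4)
print("tri head corner(s)",tri((410+310/4,190+192/4),(250+98/4,240+150/4)))
```

```text
bottle base [ 0.6027 -0.0888  0.    ] [ 0.5987 -0.0298  0.    ] [ 0.5465 -0.0275  0.    ]
body top [ 0.603 -0.086  0.118] [ 0.5469 -0.0273  0.118 ]
cap top [ 0.5741 -0.0581  0.17  ] bottom front [ 0.5869 -0.0515  0.132 ]
carrier z0 [ 0.4109 -0.2028  0.    ] [ 0.6679 -0.2166  0.    ] [ 0.664  -0.3086  0.    ]
carrier wt [ 0.4085 -0.2902  0.034 ] [ 0.416  -0.2027  0.034 ] [ 0.6705 -0.2175  0.034 ] [ 0.6672 -0.3062  0.034 ]
stop top z.068 [ 0.5667 -0.2944  0.068 ] [ 0.5734 -0.2182  0.068 ]
cam foot z.01 [0.5816 0.3725 0.01  ] [0.597  0.4374 0.01  ] [0.4955 0.5261 0.01  ] [0.4606 0.4029 0.01  ]
head top z.185 [0.4906 0.3939 0.185 ] [0.5069 0.4709 0.185 ] [0.5773 0.4542 0.185 ] [0.5602 0.3757 0.185 ]
post top z.2 [0.54   0.4578 0.2   ] [0.54   0.4575 0.2   ]
lens front mid [0.5103 0.3428 0.15  ]
foot side z.01 [0.6094 0.4934 0.012 ] [0.4952 0.5212 0.012 ] [0.4642 0.3986 0.012 ] [0.5781 0.3729 0.012 ]
head top side [0.5556 0.3839 0.185 ] [0.488  0.3957 0.185 ] [0.5062 0.4752 0.185 ] [0.5737 0.4653 0.185 ]
tri head corner(s) (array([0.573 , 0.4574, 0.1788]), np.float64(0.0014))
```

The bottle is at about (0.574,-0.058) with yaw near 0. The lane axis is at about -3.3° and centred at (0.54,-0.254). The lens looks along about (-0.24,-0.97). I'll move above the bottle, turning the tool +150° so the wrist has the range it needs later.

```bash
R="0 0 8.35 1.58 3.06 0 1"; python3 -m jog '0 0 8.35 1.58 3.06 0 1;0 0 8.35 1.58 3.06 0 1;0 0 8.35 1.58 3.06 0 1;0 0 8.35 1.58 3.06 0 1;0 0 8.35 1.58 3.06 0 1;0 0 8.35 1.58 3.06 0 1;0 0 8.35 1.58 3.06 0 1;0 0 8.35 1.58 3.06 0 1;0 0 8.35 1.58 3.06 0 1;0 0 8.35 1.58 3.06 0 1;0 0 8.35 1.58 3.06 0 1;0 0 8.35 1.58 3.06 0 1'
python3 -m jog '0 0 8.35 1.58 3.06 0 1;0 0 8.35 1.58 3.06 0 1;0 0 8.35 1.58 3.06 0 1;0 0 8.35 1.58 3.06 0 1;0 0 8.35 1.58 3.06 0 1;0 0 8.35 1.58 3.06 0 1;0 0 0 0 0 0 1;0 0 0 0 0 0 1'
python3 - <<'E'
from h import *
C,im=snap("wrist","w1"); s=sense(); print(s["t"],s["tcp_pos"],s["eef_rot"].round(3),s["joint_pos"].round(2))
print("predicted cap top px",proj(C,(.5745,-.058,.17)))
im=im.copy(); u,v=proj(C,(.5745,-.058,.17)); cv2.drawMarker(im,(int(u),int(v)),(255,0,0))
T=[proj(C,(.5745-.058*0+.023*np.cos(a),-.058+.023*np.sin(a),.17)) for a in np.linspace(0,6.28,40)]
cv2.polylines(im,[np.int32(T)],True,(0,255,0))
K=[proj(C,(.5745+a*.032,-.058+b*.032,.118)) for a,b in((1,1),(1,-1),(-1,-1),(-1,1))]
cv2.polylines(im,[np.int32(K)],True,(255,255,0))
# camera overlay in scene and side
d=np.array([-.242,-.970]); L=np.array([.5103,.3428]); O=L-.093*d; n=np.array([-d[1],d[0]])
outs=[]
for nm,f,(y0,x0) in(("scene","scene0",(180,400)),("side","side0",(230,230))):
    S=cal(nm); a=cv2.imread(f"pics/{f}.png")[y0:y0+140,x0:x0+130]; a=cv2.resize(a,None,fx=3,fy=3,interpolation=cv2.INTER_CUBIC)
    P=lambda p: np.int32((proj(S,p)-[x0,y0]+.5)*3)
    for z0 in(0,):
        for off in(0,.03):
            c=[P((*(L-off*d+n*.027*np.cos(t)),.15+.027*np.sin(t))) for t in np.linspace(0,6.28,40)]
            cv2.polylines(a,[np.int32(c)],True,(0,255,0))
    cv2.line(a,tuple(map(int,P((*O,0)))),tuple(map(int,P((*L,0)))),(0,0,255)); cv2.line(a,tuple(map(int,P((*O,.15)))),tuple(map(int,P((*(L+.072*d),.15)))),(255,0,0))
    outs.append(a)
o=np.hstack(outs); big=np.zeros((420,560+390,3),np.uint8)
cv2.imwrite("pics/ov1.png",o); cv2.imwrite("pics/w1o.png",cv2.cvtColor(im,cv2.COLOR_RGB2BGR))
S=cal("scene"); print("yellow near",atz(S,279,146,.17),atz(S,279,193,0))
E
```

```text
t: 1.3
tcp_pos: [0.4796, -0.2411, 0.2311]
eef_rot: [[-0.587, 0.809, -0.001], [0.809, 0.587, 0.0], [0.0, -0.0, -1.0]]
wrist_force: [1.0, -0.2, 0.3]
finger_gap: 0.0854
grip_force: 0.0
t: 2.1
tcp_pos: [0.574, -0.0583, 0.2308]
eef_rot: [[-0.997, 0.074, -0.001], [0.074, 0.997, 0.0], [0.001, 0.0, -1.0]]
wrist_force: [-0.6, -1.1, -0.5]
finger_gap: 0.0853
grip_force: 0.0
2.15 [ 0.57381719 -0.05964242  0.23075458] [[-0.997  0.076 -0.001]
 [ 0.076  0.997 -0.001]
 [ 0.001 -0.001 -1.   ]] [ 0.62  0.41 -0.77  1.74  0.32  1.12  1.24]
predicted cap top px [280.37004842 231.01003944]
yellow near [ 0.435  -0.0187  0.17  ] [ 0.4268 -0.0207  0.    ]
```

View pics/w1o.png

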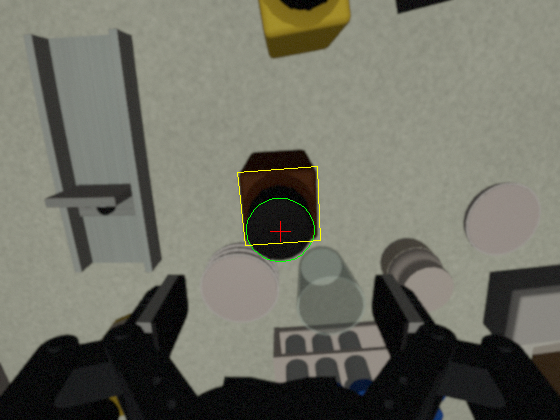

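View pics/ov1.png

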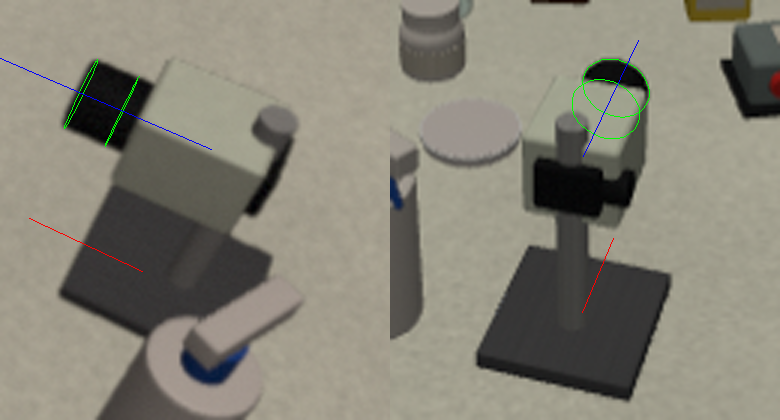

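The predicted cap circle sits on the black cap at (280,231), and the body-top square fits. The lens model also matches in both views. I'll descend and grip.

```bash
python3 -m jog '0 0 0 0.05 0.1 -2.5 1;0 0 0 0 0 -2.5 1;0 0 0 0 0 -2.5 1;0 0 0 0 0 -1.5 1;0 0 0 0 0 -1 1;0 0 0 0 0 0 1;0 0 0 0 0 0 -1;0 0 0 0 0 0 -1;0 0 0 0 0 0 -1;0 0 0 0 0 0 -1;0 0 0 0 0 0 -1;0 0 0 0 0 0 -1' 70
python3 -m jog '0 0 0 0 0 0 -1;0 0 0 0 0 0 -1;0 0 0 0 0 1 -1;0 0 0 0 0 2 -1;0 0 0 0 0 3 -1;0 0 0 0 0 3 -1;0 0 0 0 0 3 -1;0 0 0 0 0 3 -1;0 0 0 0 0 3 -1;0 0 0 0 0 1 -1;0 0 0 0 0 0 -1;0 0 0 0 0 0 -1' 70
python3 -c "
from h import *
s=sense();print(s['tcp_pos'],s['eef_rot'].round(3),s['joint_pos'].round(2))"
```

```text
t: 3.35
tcp_pos: [0.5757, -0.0581, 0.1326]
eef_rot: [[-0.997, 0.075, 0.002], [0.075, 0.997, -0.001], [-0.002, -0.001, -1.0]]
wrist_force: [-0.7, -0.8, 5.6]
finger_gap: 0.0446
grip_force: 71.1
t: 4.55
tcp_pos: [0.5736, -0.058, 0.3194]
eef_rot: [[-0.997, 0.074, -0.003], [0.074, 0.997, 0.0], [0.003, -0.0, -1.0]]
wrist_force: [-0.2, 0.6, -5.2]
finger_gap: 0.0445
grip_force: 72.4
[ 0.57362782 -0.0580049   0.31940924] [[-0.997  0.074 -0.003]
 [ 0.074  0.997  0.   ]
 [ 0.003 -0.    -1.   ]] [ 0.64  0.34 -0.8   1.62  0.25  1.29  1.3 ]
```

```bash
python3 -m jog '0 0 3 -0.3 1 0 -1;0 0 6 -0.7 2.3 0 -1;0 0 8 -0.9 3 0 -1;0 0 8 -0.9 3 0 -1;0 0 8 -0.9 3 0 -1;0 0 8 -0.9 3.1 0 -1;0 0 8 -0.9 3.1 0 -1;0 0 8 -0.9 3.1 0 -1;0 0 8 -0.9 3.1 0 -1;0 0 6 -0.9 3.0 0 -1;0 0 4 -0.5 1.7 0 -1;0 0 1 -0.1 0.6 0 -1' 70
python3 -m jog '0 0 0 0 0 -1 -1;0 0 0 0 0 -2 -1;0 0 0 0 0 -2 -1;0 0 0 0 0 -2 -1;0 0 0 0 0 -1.5 -1;0 0 0 0 0 -1 -1;0 0 0 0 0 -0.3 -1;0 0 0 0 0 0 -1;0 0 0 0 0 0 -1'
python3 - <<'E'
from h import *
s=sense();print(s['tcp_pos'],s['eef_rot'].round(3),s['joint_pos'].round(2))
d=np.array([-.242,-.970]); L=np.array([.5103,.3428]);F=L+.072*d; n=np.array([-d[1],d[0]])
t=s['tcp_pos']; x=s['eef_rot'][:,0]; yaw=np.degrees(np.arctan2(x[1],x[0]))-175.7
c=t[:2]; print("bottle yaw est",yaw,"side1",c+.032*np.array([np.cos(np.radians(yaw)),np.sin(np.radians(yaw))]),"focus",F)
outs=[]
for nm in("scene","side"):
    S,im=snap(nm,nm+"2"); im=cv2.cvtColor(im,cv2.COLOR_RGB2BGR)
    x0,y0=((300,110) if nm=="scene" else (240,170)); a=cv2.resize(im[y0:y0+150,x0:x0+130],None,fx=3,fy=3,interpolation=cv2.INTER_CUBIC)
    P=lambda p: np.int32((proj(S,p)-[x0,y0]+.5)*3)
    q=[np.int32(P((*(F+n*u),.15+w))) for u,w in((.025,.04),(-.025,.04),(-.025,-.04),(.025,-.04))]
    cv2.polylines(a,[np.int32(q)],True,(0,255,0))
    B=F+.032*d
    for z in(.09,.208):
        cv2.polylines(a,[np.int32([P((*(B+.032*(i*d+j*n)),z)) for i,j in((1,1),(1,-1),(-1,-1),(-1,1))])],True,(0,255,255))
    outs.append(a)
cv2.imwrite("pics/ov2.png",np.hstack(outs))
E
```

```text
t: 5.75
tcp_pos: [0.4852, 0.2437, 0.3202]
eef_rot: [[-0.309, -0.951, -0.003], [-0.951, 0.309, -0.0], [0.001, 0.002, -1.0]]
wrist_force: [0.1, -0.4, -4.8]
finger_gap: 0.0448
grip_force: 72.3
t: 6.65
tcp_pos: [0.4873, 0.2426, 0.2241]
eef_rot: [[-0.314, -0.95, 0.001], [-0.95, 0.314, 0.001], [-0.001, -0.001, -1.0]]
wrist_force: [0.4, 0.5, -3.5]
finger_gap: 0.0447
grip_force: 72.5
[0.48726941 0.24257668 0.22412485] [[-0.314 -0.95   0.001]
 [-0.95   0.314  0.001]
 [-0.001 -0.001 -1.   ]] [ 0.29  0.48 -1.1   1.81  0.47  1.14  1.85]
bottle yaw est -283.9837907622821 side1 [0.49500213 0.27362833] focus [0.492876 0.27296 ]
```

View pics/ov2.png

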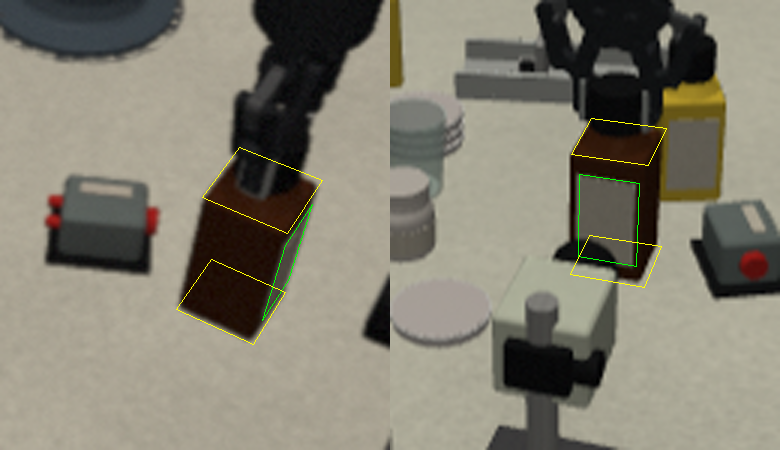

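The bottle label lines up with the predicted focus rectangle in both views. I'll hold, then make the first quarter turn.

```bash
python3 -m jog '0 0 0 0 0 0 -1;0 0 0 0 0 0 -1;0 0 0 0 0 0 -1;0 0 0 0 0 0 -1;0 0 0 0 0 0 -1;0 0 0 0 0 0 -1'
python3 -m jog '0 0 -3 0 0 0 -1;0 0 -8 0 0 0 -1;0 0 -8.5 0 0 0 -1;0 0 -8.5 0 0 0 -1;0 0 -8.5 0 0 0 -1;0 0 -8.5 0 0 0 -1;0 0 -8.5 0 0 0 -1;0 0 -8.5 0 0 0 -1;0 0 -8.5 0 0 0 -1;0 0 -8.5 0 0 0 -1;0 0 -8 0 0 0 -1;0 0 -3 0 0 0 -1'
python3 -m jog '0 0 0 0 0 0 -1;0 0 0 0 0 0 -1;0 0 0 0 0 0 -1;0 0 0 0 0 0 -1;0 0 0 0 0 0 -1;0 0 0 0 0 0 -1;0 0 0 0 0 0 -1;0 0 0 0 0 0 -1'
python3 -c "
from h import *
s=sense();print(s['tcp_pos'],s['joint_pos'].round(2))"
```

```text
t: 7.35
tcp_pos: [0.4868, 0.2422, 0.2233]
eef_rot: [[-0.313, -0.95, -0.0], [-0.95, 0.313, -0.0], [0.0, 0.0, -1.0]]
wrist_force: [-0.6, -0.8, -4.7]
finger_gap: 0.0447
grip_force: 72.5
t: 8.55
tcp_pos: [0.4865, 0.2425, 0.2233]
eef_rot: [[-0.949, 0.316, 0.0], [0.316, 0.949, 0.0], [-0.0, 0.0, -1.0]]
wrist_force: [0.3, 0.2, -4.5]
finger_gap: 0.0449
grip_force: 72.4
t: 9.35
tcp_pos: [0.4868, 0.2422, 0.2234]
eef_rot: [[-0.95, 0.314, 0.0], [0.314, 0.95, 0.0], [0.0, 0.0, -1.0]]
wrist_force: [1.0, -0.3, -5.1]
finger_gap: 0.045
grip_force: 72.4
[0.48680461 0.24219123 0.22335271] [ 0.05  0.35 -0.73  1.82  0.27  1.07  0.46]
```

```bash
python3 -m jog '0 0 -3 0 0 0 -1;0 0 -8 0 0 0 -1;0 0 -8.5 0 0 0 -1;0 0 -8.5 0 0 0 -1;0 0 -8.5 0 0 0 -1;0 0 -8.5 0 0 0 -1;0 0 -8.5 0 0 0 -1;0 0 -8.5 0 0 0 -1;0 0 -8.5 0 0 0 -1;0 0 -8.5 0 0 0 -1;0 0 -8 0 0 0 -1;0 0 -3 0 0 0 -1'
python3 -m jog '0 0 0 0 0 0 -1;0 0 0 0 0 0 -1;0 0 0 0 0 0 -1;0 0 0 0 0 0 -1;0 0 0 0 0 0 -1;0 0 0 0 0 0 -1;0 0 0 0 0 0 -1;0 0 0 0 0 0 -1'
python3 -c "
from h import *
s=sense();print(s['tcp_pos'],s['joint_pos'].round(2))"
```

```text
t: 10.55
tcp_pos: [0.4866, 0.2424, 0.2233]
eef_rot: [[0.317, 0.949, 0.0], [0.949, -0.317, -0.0], [-0.0, 0.0, -1.0]]
wrist_force: [0.3, 0.5, -4.2]
finger_gap: 0.0447
grip_force: 72.4
t: 11.35
tcp_pos: [0.4868, 0.2422, 0.2233]
eef_rot: [[0.313, 0.95, 0.0], [0.95, -0.313, 0.0], [0.0, 0.0, -1.0]]
wrist_force: [-0.4, 0.2, -4.7]
finger_gap: 0.0444
grip_force: 72.4
[0.48676181 0.24219988 0.22331914] [-0.19  0.3  -0.43  1.84  0.14  1.04 -0.99]
```

```bash
python3 -m jog '0 0 -3 0 0 0 -1;0 0 -8 0 0 0 -1;0 0 -8.5 0 0 0 -1;0 0 -8.5 0 0 0 -1;0 0 -8.5 0 0 0 -1;0 0 -8.5 0 0 0 -1;0 0 -8.5 0 0 0 -1;0 0 -8.5 0 0 0 -1;0 0 -8.5 0 0 0 -1;0 0 -8.5 0 0 0 -1;0 0 -8 0 0 0 -1;0 0 -3 0 0 0 -1'
python3 -m jog '0 0 0 0 0 0 -1;0 0 0 0 0 0 -1;0 0 0 0 0 0 -1;0 0 0 0 0 0 -1;0 0 0 0 0 0 -1;0 0 0 0 0 0 -1;0 0 0 0 0 0 -1;0 0 0 0 0 0 -1'
python3 -c "
from h import *
s=sense();print(s['tcp_pos'],s['joint_pos'].round(2))"
```

```text
t: 12.55
tcp_pos: [0.4867, 0.2424, 0.2233]
eef_rot: [[0.949, -0.317, -0.0], [-0.317, -0.949, -0.0], [0.0, 0.0, -1.0]]
wrist_force: [-0.8, -0.2, -4.3]
finger_gap: 0.0445
grip_force: 72.4
t: 13.35
tcp_pos: [0.4868, 0.2422, 0.2233]
eef_rot: [[0.95, -0.314, 0.0], [-0.314, -0.95, -0.0], [0.0, 0.0, -1.0]]
wrist_force: [-1.0, 0.2, -5.6]
finger_gap: 0.0446
grip_force: 72.4
[0.48677868 0.24217268 0.22334827] [-0.4   0.27 -0.17  1.85  0.05  1.03 -2.48]
```

All four sides have been shown. Now I'll rise and carry the bottle to above the lane.

```bash
python3 -m jog '0 0 0 0 0 1 -1;0 0 0 0 0 2.5 -1;0 0 0 0 0 3 -1;0 0 0 0 0 3 -1;0 0 0 0 0 1.5 -1;0 0 1 0.1 -1 0 -1;0 0 1 0.1 -2.5 0 -1;0 0 1 0.1 -4 0 -1;0 0 1 0.1 -4 0 -1;0 0 1 0.1 -4 0 -1;0 0 1 0.1 -4 0 -1;0 0 1 0.1 -4 0 -1'
python3 -m jog '0 0 1 0.1 -4 0 -1;0 0 1 0.1 -4 0 -1;0 0 1 0.1 -4 0 -1;0 0 0.7 0.1 -4 0 -1;0 0 0 0.1 -4 0 -1;0 0 0 0.1 -3.4 0 -1;0 0 0 0.1 -2 0 -1;0 0 0 0 -0.5 0 -1;0 0 0 0 0 0 -1;0 0 0 0 0 0 -1;0 0 0 0 0 0 -1'
python3 - <<'E'
from h import *
s=sense();print(s['tcp_pos'],s['eef_rot'].round(3),s['joint_pos'].round(2))
C,im=snap("wrist","w3");a=cv2.cvtColor(im,cv2.COLOR_RGB2BGR)
S,im2=snap("scene","s3")
c0=np.array([.54,-.254]); th=np.radians(-3.3); e=np.array([np.cos(th),np.sin(th)]); n=np.array([-e[1],e[0]])
b=cv2.cvtColor(im2,cv2.COLOR_RGB2BGR); x0,y0=110,110; b=cv2.resize(b[y0:y0+140,x0:x0+130],None,fx=3,fy=3,interpolation=cv2.INTER_CUBIC)
for T,P,k in((a,lambda p:np.int32(proj(C,p)),0),(b,lambda p:np.int32((proj(S,p)-[x0,y0]+.5)*3),1)):
    for w in(.039,-.039):
        q=[P((*(c0+e*l+n*w),.034)) for l in(-.13,.13)]; cv2.line(T,tuple(map(int,q[0])),tuple(map(int,q[1])),(0,255,0))
    q=[P((*(np.array([.570,-.256])+n*w),z)) for w,z in((.037,.008),(.037,.068),(-.037,.068),(-.037,.008))]
    cv2.polylines(T,[np.int32(q)],True,(0,0,255))
    B=s['tcp_pos'][:2]; zb=s['tcp_pos'][2]-.1316
    for z in(zb,zb+.118):
        cv2.polylines(T,[np.int32([P((*(B+.032*(i*e+j*n)),z)) for i,j in((1,1),(1,-1),(-1,-1),(-1,1))])],True,(0,255,255))
o=np.zeros((420,800,3),np.uint8);o[:,:410]=a[:,:410];o[:,410:]=b
o=np.zeros((420,800,3),np.uint8);o[:,:410]=a[:,75:485];o[:,410:]=b
cv2.imwrite("pics/ov3.png",o)
E
```

```text
t: 14.55
tcp_pos: [0.4936, 0.0057, 0.3344]
eef_rot: [[0.981, -0.194, 0.002], [-0.194, -0.981, 0.0], [0.001, -0.0, -1.0]]
wrist_force: [1.3, 0.0, -4.7]
finger_gap: 0.0449
grip_force: 72.8
t: 15.65
tcp_pos: [0.5012, -0.25, 0.3335]
eef_rot: [[0.992, -0.129, 0.0], [-0.129, -0.992, 0.001], [0.0, -0.001, -1.0]]
wrist_force: [-0.5, 1.0, -5.3]
finger_gap: 0.0446
grip_force: 73.0
[ 0.50120601 -0.2499508   0.33350383] [[ 0.992 -0.129  0.   ]
 [-0.129 -0.992  0.001]
 [ 0.    -0.001 -1.   ]] [ 0.22  0.2   0.21  1.68 -0.04  1.26 -1.27]
```

View pics/ov3.png

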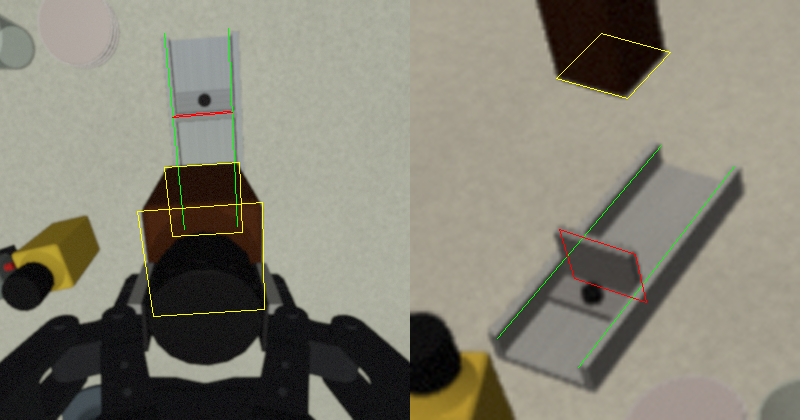

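The bottle hangs above the lane with the drawn outlines matching. The stop is at the red line, and the lane walls fit to within a few mm. I'll check lateral centring with an intensity profile.

Run:
```python
import cv2,numpy as np
from h import *
v=np.load("pics/w3.npy"); c=dict(zip(("fx","fy","cx","cy","k1"),v[:5])); C=(c,cv2.Rodrigues(v[5:8])[0],v[8:])
print((-C[1].T@C[2]).round(3))
g=cv2.cvtColor(cv2.imread("pics/w3.png"),cv2.COLOR_BGR2GRAY)
for r in(60,75,145): print(r,g[r-2:r+3,232:326].mean(0).astype(int))
a=cv2.imread("pics/w3.png")[20:180,225:335]
cv2.imwrite("pics/w3c.png",cv2.resize(a,None,fx=3.7,fy=3.7,interpolation=cv2.INTER_CUBIC))
c0=np.array([.54,-.254]); th=np.radians(-3.3); n=np.array([-np.sin(th),np.cos(th)])
for r in(60,75,145):
    for u in(240,245,250,300,305,310,315):
        print(r,u,[((atz(C,u,r,z)[:2]-c0)@n*1000).round(1) for z in(0,.008,.034)])
```

```text
[ 0.582 -0.261  0.477]
60 [170 171 173 172 170 167 163 160 159 157 157 155 147 128 113 132 150 157
 156 155 152 154 154 154 156 155 154 153 154 155 155 156 157 157 155 154
 154 155 156 154 154 154 154 155 156 155 157 156 157 156 155 155 154 152
 152 155 154 154 155 155 154 154 153 153 154 154 155 153 151 153 154 154
 150 141 119 112 135 153 159 157 157 156 156 161 170 173 173 174 174 174
 174 175 175 174]
75 [172 171 171 170 170 169 165 158 156 158 158 158 155 150 134 115 124 144
 154 156 155 154 153 155 156 155 155 153 153 153 154 154 155 156 157 156
 155 155 155 154 153 154 153 154 154 155 155 155 156 156 155 155 153 153
 152 153 153 153 155 155 156 154 154 153 152 154 156 155 153 152 153 155
 155 151 137 114 120 147 158 158 157 157 160 167 171 173 174 174 174 174
 174 174 175 175]
145 [168 169 170 171 172 172 171 171 171 170 169 170 170 167 161 160 160 159
 157 156 148 123 114 136 152 159 160 159 158 159 159 157 155 156 156 156
 157 157 158 159 159 156 156 156 156 157 157 156 156 155 158 159 158 157
 157 158 158 159 157 157 156 156 156 157 159 159 159 158 157 156 156 157
 157 157 
[... 726 characters left out ...]
loat64(-34.4), np.float64(-33.8), np.float64(-32.3)]
75 305 [np.float64(-41.2), np.float64(-40.6), np.float64(-38.6)]
75 310 [np.float64(-48.1), np.float64(-47.3), np.float64(-44.9)]
75 315 [np.float64(-54.9), np.float64(-54.1), np.float64(-51.3)]
145 240 [np.float64(57.8), np.float64(56.8), np.float64(53.3)]
145 245 [np.float64(50.6), np.float64(49.6), np.float64(46.6)]
145 250 [np.float64(43.4), np.float64(42.5), np.float64(39.9)]
145 300 [np.float64(-29.1), np.float64(-28.7), np.float64(-27.3)]
145 305 [np.float64(-36.3), np.float64(-35.9), np.float64(-34.1)]
145 310 [np.float64(-43.6), np.float64(-42.9), np.float64(-40.8)]
145 315 [np.float64(-50.8), np.float64(-50.0), np.float64(-47.5)]
```

View pics/w3c.png

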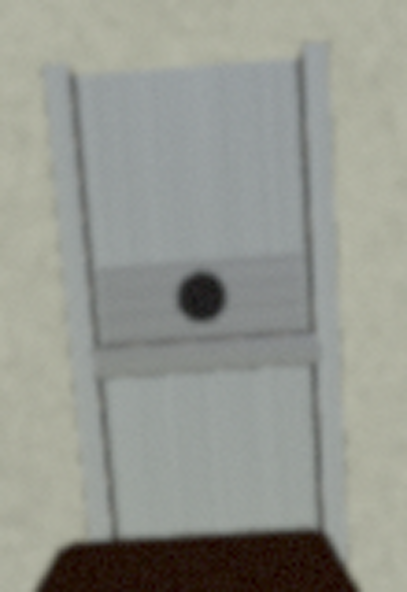

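The wrist view puts the lane centre about 3 mm further to -y than my line, so I'll take y≈-0.256 at x=0.54. Now I'll get the stop's front face and then lower the bottle.

```bash
python3 - <<'E'
from h import *
v=np.load("pics/w3.npy"); c=dict(zip(("fx","fy","cx","cy","k1"),v[:5])); C=(c,cv2.Rodrigues(v[5:8])[0],v[8:])
for X,Y in((95,377),(210,372),(318,365)): print(atz(C,225+X/3.7-.4,20+Y/3.7-.4,.068))
E
python3 -m jog '0 0 0 -0.1 -0.35 -1 -1;0 0 0 0 0 -3 -1;0 0 0 0 0 -3 -1;0 0 0 0 0 -3 -1;0 0 0 0 0 -3 -1;0 0 0 0 0 -2 -1;0 0 0 0 0 -1 -1;0 0 0 0 0 0 -1;0 0 0 0 0 0 -1'
```

```text
[ 0.567  -0.2222  0.068 ]
[ 0.5636 -0.26    0.068 ]
[ 0.5612 -0.2955  0.068 ]
t: 16.65
tcp_pos: [0.5004, -0.2557, 0.1741]
eef_rot: [[0.991, -0.132, 0.001], [-0.132, -0.991, -0.001], [0.002, 0.001, -1.0]]
wrist_force: [1.0, 0.3, -4.8]
finger_gap: 0.0447
grip_force: 73.1
```

```bash
python3 -m jog '0 0 0 0 0.07 -0.8 -1;0 0 0 0 0 -0.8 -1;0 0 0 0 0 -0.8 -1;0 0 0 0 0 -0.5 -1;0 0 0 0 0 -0.2 -1;0 0 0 0 0 0 -1'
python3 -m jog '0 0 0 0 0 -0.2 -1;0 0 0 0 0 -0.1 -1;0 0 0 0 0 0 -1'
```

```text
t: 17.25
tcp_pos: [0.4996, -0.2546, 0.1419]
eef_rot: [[0.991, -0.132, -0.001], [-0.132, -0.991, 0.0], [-0.001, -0.0, -1.0]]
wrist_force: [-0.1, -0.5, -3.9]
finger_gap: 0.0448
grip_force: 73.1
t: 17.55
tcp_pos: [0.5006, -0.2549, 0.1406]
eef_rot: [[0.991, -0.132, 0.002], [-0.132, -0.991, -0.001], [0.002, 0.0, -1.0]]
wrist_force: [-0.6, 0.3, 4.4]
finger_gap: 0.0447
grip_force: 74.1
```

The bottle is on the floor, with about 9 N of load transferred. I'll slide it gently toward the stop.

```bash
python3 -m jog '0 0 0 0 0 0 -1;0 0 0 0 0 0 -1;0 0 0 0.2 -0.012 0 -1;0 0 0 0.3 -0.017 0 -1;0 0 0 0.3 -0.017 0 -1;0 0 0 0.3 -0.017 0 -1;0 0 0 0.3 -0.017 0 -1;0 0 0 0.3 -0.017 0 -1;0 0 0 0.2 -0.012 0 -1;0 0 0 0.1 -0.006 0 -1;0 0 0 0 0 0 -1'
python3 -m jog '0 0 0 0.1 -0.006 0 -1;0 0 0 0.1 -0.006 0 -1;0 0 0 0.1 -0.006 0 -1;0 0 0 0 0 0 -1'
```

```text
t: 18.65
tcp_pos: [0.52, -0.2567, 0.1425]
eef_rot: [[0.991, -0.132, 0.001], [-0.132, -0.991, -0.001], [0.001, 0.001, -1.0]]
wrist_force: [-6.1, 1.7, 18.3]
finger_gap: 0.0449
grip_force: 76.1
t: 19.05
tcp_pos: [0.5233, -0.257, 0.1426]
eef_rot: [[0.991, -0.132, 0.002], [-0.132, -0.991, -0.001], [0.002, 0.001, -1.0]]
wrist_force: [-5.0, 1.6, 17.5]
finger_gap: 0.0446
grip_force: 76.3
```

Down-force grew to about 23 N, so I'll ease up slightly before continuing.

```bash
python3 -m jog '0 0 0 0 0 0.1 -1;0 0 0 0 0 0 -1;0 0 0 0 0 0 -1'; python3 -m jog '0 0 0 0.1 -0.006 0 -1;0 0 0 0.1 -0.006 0 -1;0 0 0 0 0 0 -1'
```

```text
t: 19.35
tcp_pos: [0.5229, -0.2569, 0.1426]
eef_rot: [[0.991, -0.132, 0.001], [-0.132, -0.991, -0.001], [0.001, 0.001, -1.0]]
wrist_force: [-4.6, 1.8, 12.5]
finger_gap: 0.0447
grip_force: 75.9
t: 19.65
tcp_pos: [0.5249, -0.257, 0.1427]
eef_rot: [[0.991, -0.132, 0.001], [-0.132, -0.991, -0.001], [0.001, 0.001, -1.0]]
wrist_force: [-3.6, 1.3, 12.5]
finger_gap: 0.0445
grip_force: 75.9
```

Run:
```python
from h import *
outs=[]
for nm,(x0,y0) in(("scene",(140,130)),("side",(250,120))):
    S,im=snap(nm,nm+"4"); im=cv2.cvtColor(im,cv2.COLOR_RGB2BGR); outs.append(cv2.resize(im[y0:y0+110,x0:x0+100],None,fx=4,fy=4,interpolation=cv2.INTER_CUBIC))
cv2.imwrite("pics/v4.png",np.hstack(outs))
```

```text
(no output)
```

View pics/v4.png

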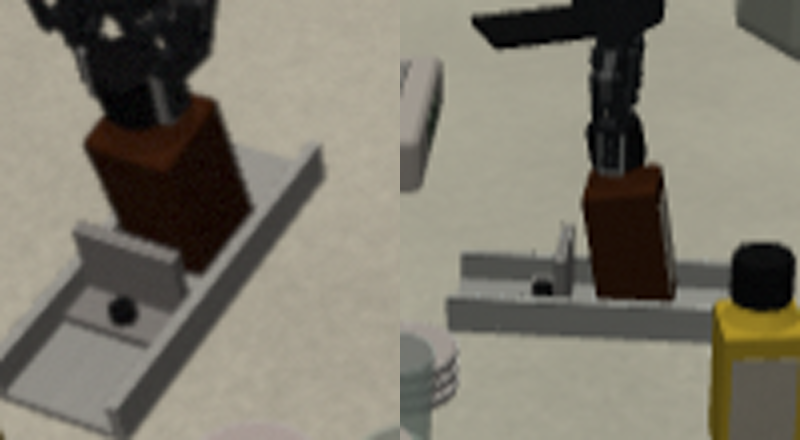

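The bottle stands upright in the lane, about 10 mm short of the stop. I'll ease the press once more and continue slowly.

```bash
python3 -m jog '0 0 0 0 0 0.1 -1;0 0 0 0.1 -0.006 0 -1;0 0 0 0.1 -0.006 0 -1;0 0 0 0.1 -0.006 0 -1;0 0 0 0 0 0 -1';python3 -m jog '0 0 0 0.08 -0.005 0 -1;0 0 0 0.08 -0.005 0 -1;0 0 0 0 0 0 -1'
```

```text
t: 20.25
tcp_pos: [0.5271, -0.2572, 0.1428]
eef_rot: [[0.991, -0.132, -0.001], [-0.132, -0.991, -0.001], [-0.001, 0.001, -1.0]]
wrist_force: [-3.7, -1.5, 10.5]
finger_gap: 0.0449
grip_force: 75.6
t: 20.55
tcp_pos: [0.5289, -0.2573, 0.1428]
eef_rot: [[0.991, -0.132, -0.0], [-0.132, -0.991, -0.001], [-0.0, 0.001, -1.0]]
wrist_force: [-3.9, 1.1, 9.0]
finger_gap: 0.0445
grip_force: 75.7
```

```bash
python3 -m jog '0 0 0 0.08 -0.005 0 -1;0 0 0 0.08 -0.005 0 -1;0 0 0 0 0 0 -1';python3 -m jog '0 0 0 0.06 -0.004 0 -1;0 0 0 0.06 -0.004 0 -1;0 0 0 0 0 0 -1'
```

```text
t: 20.85
tcp_pos: [0.5298, -0.2574, 0.1428]
eef_rot: [[0.991, -0.132, -0.002], [-0.132, -0.991, -0.001], [-0.002, 0.001, -1.0]]
wrist_force: [-4.6, 0.3, 11.1]
finger_gap: 0.0449
grip_force: 75.8
t: 21.15
tcp_pos: [0.5312, -0.2577, 0.1429]
eef_rot: [[0.991, -0.132, -0.001], [-0.132, -0.991, -0.001], [-0.001, 0.001, -1.0]]
wrist_force: [-4.6, -0.4, 9.8]
finger_gap: 0.0446
grip_force: 75.8
```

```bash
python3 -m jog '0 0 0 0.06 -0.004 0 -1;0 0 0 0.06 -0.004 0 -1;0 0 0 0 0 0 -1';python3 -m jog '0 0 0 0.06 -0.004 0 -1;0 0 0 0.06 -0.004 0 -1;0 0 0 0 0 0 -1'
```

```text
t: 21.45
tcp_pos: [0.5327, -0.2577, 0.1429]
eef_rot: [[0.991, -0.132, -0.001], [-0.132, -0.991, -0.001], [-0.001, 0.001, -1.0]]
wrist_force: [-3.3, 0.3, 9.3]
finger_gap: 0.0444
grip_force: 75.8
t: 21.75
tcp_pos: [0.5334, -0.2578, 0.1429]
eef_rot: [[0.991, -0.132, -0.002], [-0.132, -0.991, -0.001], [-0.002, 0.001, -1.0]]
wrist_force: [-5.6, 1.5, 10.4]
finger_gap: 0.0447
grip_force: 75.9
```

```bash
python3 -m jog '0 0 0 0.06 -0.004 0 -1;0 0 0 0.06 -0.004 0 -1;0 0 0 0 0 0 -1';python3 -m jog '0 0 0 0.06 -0.004 0 -1;0 0 0 0.06 -0.004 0 -1;0 0 0 0 0 0 -1'
```

```text
t: 22.05
tcp_pos: [0.5348, -0.258, 0.1428]
eef_rot: [[0.991, -0.132, -0.001], [-0.132, -0.991, -0.001], [-0.001, 0.001, -1.0]]
wrist_force: [-4.0, 0.9, 8.9]
finger_gap: 0.0449
grip_force: 75.8
t: 22.35
tcp_pos: [0.5363, -0.2581, 0.1428]
eef_rot: [[0.991, -0.132, -0.001], [-0.132, -0.991, -0.001], [-0.0, 0.002, -1.0]]
wrist_force: [-4.1, 0.1, 8.4]
finger_gap: 0.045
grip_force: 75.9
```

```bash
python3 -m jog '0 0 0 0.06 -0.004 0 -1;0 0 0 0.06 -0.004 0 -1;0 0 0 0 0 0 -1';python3 -m jog '0 0 0 0.06 -0.004 0 -1;0 0 0 0.06 -0.004 0 -1;0 0 0 0 0 0 -1'
```

```text
t: 22.65
tcp_pos: [0.5377, -0.2583, 0.1428]
eef_rot: [[0.991, -0.132, -0.0], [-0.132, -0.991, -0.002], [0.0, 0.002, -1.0]]
wrist_force: [-3.0, -0.7, 7.5]
finger_gap: 0.0449
grip_force: 75.9
t: 22.95
tcp_pos: [0.5384, -0.2584, 0.1427]
eef_rot: [[0.991, -0.132, -0.001], [-0.132, -0.991, -0.001], [-0.001, 0.002, -1.0]]
wrist_force: [-5.2, 0.3, 9.3]
finger_gap: 0.0447
grip_force: 75.9
```

```bash
python3 -m jog '0 0 0 0.06 -0.004 0 -1;0 0 0 0.06 -0.004 0 -1;0 0 0 0 0 0 -1';python3 -m jog '0 0 0 0.06 -0.004 0 -1;0 0 0 0.06 -0.004 0 -1;0 0 0 0 0 0 -1'
python3 - <<'E'
from h import *
print(sense()["torque"])
S,a=snap("side","side5"); b=cv2.cvtColor(cv2.imread("pics/side4.png"),cv2.COLOR_BGR2RGB)
for nm,im in(("4",b),("5",a)):
    for r in(172,180,186,190): print(nm,r,im[r-1:r+2,384:424].mean((0,2)).astype(int))
E
```

```text
t: 23.25
tcp_pos: [0.54, -0.2584, 0.1427]
eef_rot: [[0.991, -0.132, -0.0], [-0.132, -0.991, -0.002], [-0.0, 0.002, -1.0]]
wrist_force: [-3.2, -0.4, 8.5]
finger_gap: 0.0447
grip_force: 75.9
t: 23.55
tcp_pos: [0.5413, -0.2586, 0.1426]
eef_rot: [[0.991, -0.132, -0.0], [-0.132, -0.991, -0.002], [0.0, 0.002, -1.0]]
wrist_force: [-2.5, 0.5, 6.8]
finger_gap: 0.0448
grip_force: 75.9
[-0.2919944   1.07668025 -0.0191445 ]
4 172 [155 155 155 156 155 155 155 155 156 156 155 155 154 153 154 154 155 155
 154 154 154 154 153 154 154 154 154 153 153 153 152 152 152 152 152 152
 152 152 151 151]
4 180 [155 155 154 155 155 155 155 155 155 156 156 156 155 155 155 155 155 155
 155 155 155 154 154 154 154 154 154 154 154 153 154 154 154 154 155 154
 152 153 154 155]
4 186 [155 155 155 156 156 155 155 154 154 156 156 156 156 156 157 157 156 157
 157 157 157 156 155 155 155 155 155 156 156 156 156 156 156 155 155 154
 153 153 154 156]
4 190 [158 157 157 157 157 156 155 155 156 156 157 157 158 158 158 157 157 158
 158 158 156 156 156 157 158 157 156 156 157 157 156 155 155 156 156 155
 154 155 154 155]
5 172 [155 156 155 156 156 155 155 155 155 156 155 155 154 154 154 154 155 154
 154 154 154 154 153 154 154 154 154 153 153 153 152 152 152 152 152 152
 153 152 151 152]
5 180 [155 155 155 155 155 155 155 155 156 156 156 156 155 155 155 155 155 155
 154 155 155 154 155 154 154 154 154 154 154 154 154 154 155 155 155 154
 153 153 154 154]
5 186 [155 155 156 156 156 155 155 154 155 156 156 156 156 156 156 157 157 157
 157 157 157 156 155 155 155 155 156 156 156 156 156 156 155 155 155 154
 153 153 154 155]
5 190 [158 158 158 157 157 155 155 155 156 156 157 158 158 159 158 157 158 158
 158 157 157 157 156 157 158 158 157 156 157 157 156 156 155 156 156 156
 155 155 154 155]
```

Run:
```python
from h import *
for nm in("4","5"):
    im=cv2.imread(f"pics/side{nm}.png")
    for r in(165,180,186,190): print(nm,r,im[r-1:r+2,286:326].mean((0,2)).astype(int))
D=cal("side"); S=cal("scene")
for x in(.0,.01,.02): print(x, atz(D,293+0,178,.068))
o=np.array([.564,-.2585]);
for z in(.01,.03,.06): print("stop near edge proj",z,proj(D,(.5665,-.222,z)),"bottle edge",proj(D,(.5413+.032,-.2586+.030,z)))
```

```text
4 165 [154 155 154 154 153 152 151 151 152 151 113  30  23  23  26  25  27  28
  29  30  27  25  25  25  25  26  26  26  18  18 148 153 153 153 153 153
 153 154 155 155]
4 180 [155 155 154 138 119 115  83 103 154 154 149  21  16  16  15  16  16  16
  16  16  16  16  16  15  16  15  15  16  15  23  69  65 139 155 156 155
 154 153 153 153]
4 186 [78 78 70 75 74 59 49 61 77 79 78 67 14 15 16 15 16 16 16 16 15 15 14 15
 16 16 14 15 16 15 36 66 67 92 92 92 93 97 97 98]
4 190 [47 57 71 63 63 54 49 78 99 94 95 94 59 15 16 16 15 16 16 16 16 16 15 16
 15 15 16 15 15 15 16 50 39 72 83 83 82 82 80 80]
5 165 [154 155 154 154 153 152 151  86  21  22  22  24  25  26  24  27  27  27
  26  26  27  29  28  28  18  13  51 133 153 153 152 152 152 153 153 153
 153 155 155 155]
5 180 [156 156 155 138 119 115  83 102 103  16  15  15  16  16  16  16  15  14
  15  16  15  16  16  16  16  14  16  26  72  73  86 147 155 156 156 154
 154 154 153 154]
5 186 [78 78 71 74 75 60 48 62 77 78 31 15 15 16 16 15 16 16 16 16 15 16 16 16
 15 16 15 14 15 53 73 70 70 92 92 92 94 96 97 99]
5 190 [47 57 70 63 63 54 49 78 99 94 94 53 16 16 14 16 16 16 15 15 16 15 16 16
 16 16 15 16 15 16 51 31 45 83 83 83 83 83 80 80]
0.0 [ 0.5611 -0.2735  0.068 ]
0.01 [ 0.5611 -0.2735  0.068 ]
0.02 [ 0.5611 -0.2735  0.068 ]
stop near edge proj 0.01 [290.85148739 199.58647002] bottle edge [288.96854421 198.6646183 ]
stop near edge proj 0.03 [290.85034076 194.4312397 ] bottle edge [288.95705238 193.52233221]
stop near edge proj 0.06 [290.84898955 186.58992954] bottle edge [288.93992014 185.7010274 ]
```

The side profiles show the base lagged while the cap moved, so the bottle leans about 0.1 rad toward the stop because it pivoted between the pads. The base is still about 9 mm short. I'll back off to undo the lean.

```bash
python3 -m jog '0 0 0 -0.2 0.012 0 -1;0 0 0 -0.2 0.012 0 -1;0 0 0 -0.2 0.012 0 -1;0 0 0 0 0 0 -1'; python3 -c "
from h import *;print(sense()['torque'])"; python3 -m jog '0 0 0 -0.2 0.012 0 -1;0 0 0 -0.2 0.012 0 -1;0 0 0 -0.2 0.012 0 -1;0 0 0 0 0 0 -1'
python3 - <<'E'
from h import *
print(sense()["torque"])
S,a=snap("side","side6")
for r in(165,180,186,190): print(r,a[r-1:r+2,286:326].mean((0,2)).astype(int))
E
```

```text
t: 24.0
tcp_pos: [0.5378, -0.2581, 0.1428]
eef_rot: [[0.991, -0.132, 0.006], [-0.132, -0.991, -0.003], [0.006, 0.002, -1.0]]
wrist_force: [2.5, -2.2, 5.5]
finger_gap: 0.0445
grip_force: 75.9
[-0.78657699 -0.8575112  -0.05263696]
t: 24.4
tcp_pos: [0.5315, -0.2571, 0.1427]
eef_rot: [[0.991, -0.132, 0.004], [-0.132, -0.991, -0.002], [0.005, 0.001, -1.0]]
wrist_force: [3.8, -0.8, 6.9]
finger_gap: 0.0444
grip_force: 76.2
[-0.67106631 -1.02188156  0.08225758]
165 [154 154 155 154 154 152 152 152 151  87  22  22  24  25  25  29  29  29
  27  26  26  26  26  27  27  28  25  12  44 144 153 152 152 154 153 153
 153 154 155 155]
180 [155 155 154 139 119 114  83 103 153 148  40  15  16  16  15  15  15  16
  16  15  16  15  15  16  16  16  15  15  16  65  68  82 155 156 155 155
 154 154 153 153]
186 [78 78 70 74 74 59 48 62 77 79 78 36 16 15 15 14 16 16 15 15 16 16 16 16
 15 16 16 16 16 16 52 68 73 92 91 92 93 97 97 98]
190 [47 57 70 63 63 54 49 78 99 94 94 94 32 16 16 15 15 16 16 15 16 15 15 16
 15 16 16 16 16 15 18 68 26 69 83 83 83 83 80 80]
```

The bottle still leans slightly, about 0.07 rad. I'll let it go so it settles flat, then regrip with the fingers closing along the lane so the pads resist pitching.

```bash
python3 -m jog '0 0 0 0 0 0 0;0 0 0 0 0 0 0.5;0 0 0 0 0 0 1;0 0 0 0 0 0 1;0 0 0 0 0 0 1;0 0 0 0 0 1 1;0 0 0 0 0 3 1;0 0 0 0 0 3 1;0 0 0 0 0 3 1;0 0 0 0 0 0 1'
python3 -m jog '0 0 8.5 0 0 0 1;0 0 8.5 0 0 0 1;0 0 8.5 0 0 0 1;0 0 8.5 0 0 0 1;0 0 8.5 0 0 0 1;0 0 8.5 0 0 0 1;0 0 8.5 0 0 0 1;0 0 8.5 0 0 0 1;0 0 8.5 0 0 0 1;0 0 8.5 0 0 0 1;0 0 8.5 0 0 0 1;0 0 0.5 0 0 0 1'
python3 - <<'E'
from h import *
s=sense();print(s["t"],s["tcp_pos"],s["eef_rot"].round(3))
S,a=snap("side","side7"); snap("scene","scene7"); 
for r in(165,180,186,190): print(r,a[r-1:r+2,286:326].mean((0,2)).astype(int))
C,w=snap("wrist","w7"); g=w.mean(2)
# expected cap circle for candidates, dark fraction fit
best=[]
for x in np.arange(.505,.546,.001):
  for y in np.arange(-.27,-.245,.001):
    I=[];O=[]
    for t in np.linspace(0,6.28,36,endpoint=False):
        for R_,L in((.0215,I),(.0255,O)):
            u,v=proj(C,(x+R_*np.cos(t),y+R_*np.sin(t),.178)).round().astype(int)
            if 0<=u<560 and 0<=v<420: L.append(g[v,u])
    if len(I)>20: best.append((np.mean(O)-np.mean(I),x,y,len(I)))
best.sort(); print(best[-4:])
u,v=proj(C,(.528,-.257,.178)).round().astype(int); print(u,v); print(g[max(v-60,0):v+61:4,u].astype(int), g[min(v,419),u-60:u+61:4].astype(int))
E
```

```text
t: 25.45
tcp_pos: [0.5321, -0.2577, 0.2467]
eef_rot: [[0.991, -0.132, 0.009], [-0.132, -0.991, -0.003], [0.009, 0.002, -1.0]]
wrist_force: [0.3, -0.2, 0.9]
finger_gap: 0.0856
grip_force: 0.0
t: 26.65
tcp_pos: [0.5293, -0.2564, 0.241]
eef_rot: [[0.062, 0.998, -0.001], [0.998, -0.062, 0.001], [0.001, -0.001, -1.0]]
wrist_force: [-0.9, -0.3, 0.1]
finger_gap: 0.0856
grip_force: 0.0
26.65 [ 0.52931185 -0.25637572  0.241039  ] [[ 0.062  0.998 -0.001]
 [ 0.998 -0.062  0.001]
 [ 0.001 -0.001 -1.   ]]
165 [153 153 154 153 152 151 150 151 150 150 151 151 151 151 152 124  31  24
  24  24  22  22  20  21  22  22  22  19  21  20  21  21  22  24  54 151
 152 153 154 154]
180 [154 154 154 137 118 114  83 103 153 153 154 154 155 154  83  14  15  16
  15  16  16  14  15  14  16  16  16  16  15  14  16  15  15  55 108 153
 153 152 152 152]
186 [78 77 70 74 74 59 47 61 76 79 78 78 79 80 43 14 14 15 15 15 16 15 15 14
 15 15 16 16 15 16 15 15 15 54 81 91 93 96 97 98]
190 [46 56 70 63 62 54 49 78 98 94 94 94 94 93 31 14 16 16 15 15 15 15 14 16
 15 16 16 16 14 14 15 15 15 66 80 82 83 82 80 80]
[(np.float64(33.49074074074073), np.float64(0.505), np.float64(-0.25), 36), (np.float64(35.78703703703703), np.float64(0.505), np.float64(-0.253), 36), (np.float64(37.898148148148145), np.float64(0.505), np.float64(-0.251), 36), (np.float64(38.212962962962955), np.float64(0.505), np.float64(-0.252), 36)]
277 230
[ 31  37  35  36  36  29  18  25  21  18  17  12  23  27  27  28  23  49
 136 140 137 133 134 134 137 133 140 135 141 138 139] [  6  14  13  19  13   5  21  14  21  19  13  17  13  22  32  28  29 128
 135 134 137 140 138 137 139 139 140 137 140 138 139]
```

The bottle settled upright. I'll widen the search for its cap.

```bash
python3 - <<'E'
from h import *
g=cv2.imread("pics/w7.png").mean(2); C=cal("wrist")
T=np.linspace(0,2*np.pi,36,endpoint=False); best=[]
for x in np.arange(.47,.546,.001):
  for y in np.arange(-.275,-.235,.001):
    I=[];O=[]
    for t in T:
        for R_,L in((.0215,I),(.0255,O)):
            u,v=proj(C,(x+R_*np.cos(t),y+R_*np.sin(t),.178)).round().astype(int)
            if 0<=u<560 and 0<=v<420: L.append(g[v,u])
    if len(I)>20: best.append((round(np.mean(O)-np.mean(I),1),round(x,4),round(y,4)))
best.sort(); print(best[-5:])
D=cal("side")
for x in(.50,.505,.51,.515,.52): print(x,[proj(D,(x+.032,y,.05)).round(1) for y in(-.225,-.287)],[proj(D,(x-.032,y,.05)).round(1) for y in(-.225,-.287)])
print("stop",[proj(D,(.5665,-.222,.04)).round(1)])
d=cv2.imread("pics/side7.png").mean(2)
for r in(138,142,146,150): print(r,d[r,295:330].astype(int))
S=cal("scene");
for x in(.50,.51,.52): print("scene cap",x,proj(S,(x,-.2545,.178)).round(1))
E
cd pics
python3 - <<'E'
import cv2
g=cv2.imread("scene7.png").mean(2)
for r in range(120,176,6): print(r,g[r,170:230:2].astype(int))
E
```

```text
[(np.float64(58.4), np.float64(0.502), np.float64(-0.251)), (np.float64(59.0), np.float64(0.503), np.float64(-0.251)), (np.float64(59.1), np.float64(0.502), np.float64(-0.253)), (np.float64(61.5), np.float64(0.502), np.float64(-0.252)), (np.float64(63.6), np.float64(0.503), np.float64(-0.252))]
0.5 [array([301., 189.]), array([301.4, 181.1])] [array([319.8, 189.3]), array([319.7, 181.4])]
0.505 [array([299.5, 189. ]), array([300. , 181.1])] [array([318.3, 189.3]), array([318.2, 181.4])]
0.51 [array([298.1, 188.9]), array([298.6, 181.1])] [array([316.9, 189.3]), array([316.8, 181.3])]
0.515 [array([296.6, 188.9]), array([297.1, 181. ])] [array([315.4, 189.2]), array([315.4, 181.3])]
0.52 [array([295.1, 188.9]), array([295.7, 181. ])] [array([313.9, 189.2]), array([314. , 181.3])]
stop [array([290.8, 191.8])]
138 [153 153 153 153 153 154 155 155 154 153 153 154 154 154 153 153 154 154
 155 154 154 154 154 154 155 154 153 153 153 153 154 155 154 154 154]
142 [158 157 155 155 155 154 155 155 155 156 155 155 154 153 153 153 153 153
 153 153 152 152 152 153 153 153 153 153 153 154 154 154 
[... 962 characters left out ...]
163 160 162 165
 164 165 164 161 160 160 162 164 165 163 164 162]
150 [122   9  12  10   7   0   7   8   6   7  65 141 156 165 160 161 162 162
 163 162 162 165 165 165 166 163 166 162 159 159]
156 [ 47  27  15  11  14   7   7  16  18  22  22  25  27  19  27 154 163 162
 160 159 164 166 163 160 161 162 163 162 162 161]
162 [ 26  27  25  29  29  32  30  31  28  30  26   9  11  11   8  85 162 163
 162 163 162 164 164 165 165 164 164 166 165 162]
168 [ 12  16  15  15  21  19  16  19  16  11   8  15  10  10   8  23 129 148
 149 154 161 164 158 145  85 114 161 161 163 164]
174 [ 16  18  15  14  16  16  17  17  17  13  13  10   9  14  14  14  62 141
 144 141 146 140  70  61  62  81 162 160 162 164]
```

The bottle stands at about (0.503,-0.252). It hardly slid earlier, and is 61 mm short of the stop. I'll regrip along the lane at 120 N.

```bash
python3 -m jog '0 0 0 -1.3 0.22 0 1;0 0 0 -1.3 0.22 0 1;0 0 0 0 0 -2.5 1;0 0 0 0 0 -2.5 1;0 0 0 0 0 -2.5 1;0 0 0 0 0 -1.5 1;0 0 0 0 0 -0.9 1;0 0 0 0 0 0 1;0 0 0 0 0 0 1' 120; python3 -m jog '0 0 0 0 0 0 -1;0 0 0 0 0 0 -1;0 0 0 0 0 0 -1;0 0 0 0 0 0 -1;0 0 0 0 0 0 -1;0 0 0 0 0 0 -1;0 0 0 0 0 0 -1;0 0 0 0 0 0 -1' 120
```

```text
t: 27.7
tcp_pos: [0.5039, -0.2522, 0.1431]
eef_rot: [[0.063, 0.998, 0.001], [0.998, -0.063, -0.0], [-0.0, 0.001, -1.0]]
wrist_force: [0.4, -0.0, -0.4]
finger_gap: 0.0852
grip_force: 0.0
t: 28.5
tcp_pos: [0.5038, -0.2523, 0.1435]
eef_rot: [[0.063, 0.998, 0.001], [0.998, -0.063, -0.001], [-0.001, 0.001, -1.0]]
wrist_force: [-1.8, -0.1, 5.2]
finger_gap: 0.0436
grip_force: 121.0
```

```bash
python3 -m jog '0 0 0 0 0 0.1 -1;0 0 0 0 0 0.1 -1;0 0 0 0 0 0 -1;0 0 0 0 0 0 -1'; python3 -m jog '0 0 0 0.1 -0.01 0 -1;0 0 0 0.2 -0.03 0 -1;0 0 0 0.3 -0.04 0 -1;0 0 0 0.3 -0.04 0 -1;0 0 0 0.3 -0.04 0 -1;0 0 0 0.2 -0.03 0 -1;0 0 0 0.1 -0.01 0 -1;0 0 0 0 0 0 -1'
python3 - <<'E'
from h import *
print(sense()["torque"])
S,a=snap("side","side8")
for r in(165,180,190): print(r,a[r-1:r+2,286:326].mean((0,2)).astype(int))
E
```

```text
t: 28.9
tcp_pos: [0.5032, -0.2517, 0.1437]
eef_rot: [[0.062, 0.998, -0.001], [0.998, -0.062, 0.001], [0.001, -0.001, -1.0]]
wrist_force: [-0.1, 0.3, -5.3]
finger_gap: 0.0439
grip_force: 122.3
t: 29.7
tcp_pos: [0.5189, -0.254, 0.1443]
eef_rot: [[0.062, 0.998, 0.0], [0.998, -0.062, 0.0], [0.0, 0.0, -1.0]]
wrist_force: [-0.2, -0.3, -4.9]
finger_gap: 0.044
grip_force: 122.4
[-0.00786608 -0.03164362  0.01234117]
165 [155 155 155 155 154 153 152 152 152 152 125  33  26  24  25  24  24  23
  24  24  24  24  23  21  23  22  22  23  25  13 152 153 153 154 154 154
 154 155 155 155]
180 [156 156 155 139 119 115  83 103 154 118  15  16  15  15  16  16  16  17
  16  15  16  16  15  15  16  15  15  16  43  64 155 156 156 156 156 156
 155 154 154 154]
190 [47 57 71 64 63 54 49 79 99 74 15 16 15 15 15 15 16 16 16 16 16 15 16 15
 15 16 15 16 43 61 85 86 83 83 83 83 83 83 81 80]
```

The bottle is upright and tracking properly now. I'll approach contact slowly.

```bash
python3 -m jog '0 0 0 0.15 -0.01 0 -1;0 0 0 0.15 -0.01 0 -1;0 0 0 0.15 -0.01 0 -1;0 0 0 0.1 -0.01 0 -1;0 0 0 0.05 0 0 -1;0 0 0 0 0 0 -1';python3 -m jog '0 0 0 0.05 0 0 -1;0 0 0 0.05 0 0 -1;0 0 0 0.05 0 0 -1;0 0 0 0 0 0 -1'
```

```text
t: 30.35
tcp_pos: [0.5248, -0.2544, 0.1443]
eef_rot: [[0.062, 0.998, 0.0], [0.998, -0.062, 0.0], [0.0, 0.0, -1.0]]
wrist_force: [0.0, -0.0, -3.8]
finger_gap: 0.0436
grip_force: 122.4
t: 30.75
tcp_pos: [0.5264, -0.2544, 0.1443]
eef_rot: [[0.062, 0.998, 0.0], [0.998, -0.062, 0.0], [0.0, 0.0, -1.0]]
wrist_force: [-0.0, 0.2, -5.4]
finger_gap: 0.0436
grip_force: 122.4
```

```bash
python3 -m jog '0 0 0 0.06 0 0 -1;0 0 0 0.06 -0.01 0 -1;0 0 0 0.06 0 0 -1;0 0 0 0 0 0 -1';python3 -m jog '0 0 0 0.05 0 0 -1;0 0 0 0.05 -0.01 0 -1;0 0 0 0.05 0 0 -1;0 0 0 0 0 0 -1'
```

```text
t: 31.15
tcp_pos: [0.5282, -0.2545, 0.1444]
eef_rot: [[0.062, 0.998, 0.0], [0.998, -0.062, 0.0], [0.0, 0.0, -1.0]]
wrist_force: [-0.2, -0.2, -4.1]
finger_gap: 0.044
grip_force: 122.4
t: 31.55
tcp_pos: [0.5297, -0.2546, 0.1444]
eef_rot: [[0.062, 0.998, 0.0], [0.998, -0.062, 0.0], [0.0, 0.0, -1.0]]
wrist_force: [0.4, 0.2, -5.3]
finger_gap: 0.0437
grip_force: 122.4
```

```bash
python3 -m jog '0 0 0 0.05 0 0 -1;0 0 0 0.05 -0.01 0 -1;0 0 0 0 0 0 -1';python3 -m jog '0 0 0 0.05 0 0 -1;0 0 0 0.05 -0.01 0 -1;0 0 0 0 0 0 -1';python3 -m jog '0 0 0 0.05 0 0 -1;0 0 0 0 0 0 -1'
```

```text
t: 31.85
tcp_pos: [0.5307, -0.2548, 0.1443]
eef_rot: [[0.062, 0.998, 0.0], [0.998, -0.062, 0.0], [0.0, 0.0, -1.0]]
wrist_force: [-0.5, 0.1, -5.4]
finger_gap: 0.0438
grip_force: 122.4
t: 32.15
tcp_pos: [0.5317, -0.2549, 0.1444]
eef_rot: [[0.062, 0.998, 0.0], [0.998, -0.062, 0.0], [0.0, 0.0, -1.0]]
wrist_force: [0.3, -0.4, -4.1]
finger_gap: 0.0436
grip_force: 122.4
t: 32.35
tcp_pos: [0.5322, -0.2548, 0.1444]
eef_rot: [[0.062, 0.998, 0.0], [0.998, -0.062, 0.0], [0.0, 0.0, -1.0]]
wrist_force: [0.5, 0.8, -5.3]
finger_gap: 0.0436
grip_force: 122.4
```

```bash
for i in 1; do python3 -m jog '0 0 0 0.05 0 0 -1;0 0 0 0.05 -0.01 0 -1;0 0 0 0 0 0 -1'; done;python3 -m jog '0 0 0 0.05 0 0 -1;0 0 0 0.05 0 0 -1;0 0 0 0 0 0 -1'
python3 - <<'E'
from h import *
S,a=snap("side","side9")
for r in(165,180,190): print(r,a[r-1:r+2,286:326].mean((0,2)).astype(int))
E
```

```text
t: 32.65
tcp_pos: [0.5327, -0.2549, 0.1442]
eef_rot: [[0.062, 0.998, -0.001], [0.998, -0.062, 0.0], [0.0, -0.001, -1.0]]
wrist_force: [-0.9, 0.8, -5.2]
finger_gap: 0.044
grip_force: 122.3
t: 32.95
tcp_pos: [0.5329, -0.255, 0.1441]
eef_rot: [[0.062, 0.998, -0.003], [0.998, -0.062, 0.0], [0.0, -0.003, -1.0]]
wrist_force: [-3.7, 0.5, -3.5]
finger_gap: 0.0439
grip_force: 122.1
165 [155 155 155 155 154 153 124  34  25  25  25  23  24  24  25  24  25  24
  23  23  23  22  22  23  23  13 153 153 154 153 153 153 153 154 154 154
 154 155 155 155]
180 [156 156 155 138 118  89  15  15  14  15  16  16  16  16  15  16  16  16
  16  16  16  16  16  16  43  65 156 156 156 155 155 155 155 156 156 156
 154 154 154 154]
190 [47 57 71 64 63 46 15 15 16 17 15 17 16 15 14 16 15 15 15 16 16 15 16 16
 43 65 88 85 85 85 85 85 82 83 83 83 83 83 81 80]
```

Contact with the stop is felt at about 4 N. I'll set the bottle down, release and retreat.

```bash
python3 -m jog '0 0 0 0.03 0 -0.05 -1;0 0 0 0 0 -0.05 -1;0 0 0 0 0 -0.05 -1;0 0 0 0 0 0 -1;0 0 0 0 0 0 -1'; python3 -m jog '0 0 0 0 0 0 -0.05;0 0 0 0 0 0 0.2;0 0 0 0 0 0 0.5;0 0 0 0 0 0 1;0 0 0 0 0 0 1;0 0 0 0 0 0 1;0 0 0 0 0 1 1;0 0 0 0 0 3 1;0 0 0 0 0 4 1;0 0 0 0 0 4 1;0 0 0 0 0 0 1;0 0 0 0 0 0 1'
python3 - <<'E'
from h import *
S,a=snap("side","side10")
for r in(165,180,190): print(r,a[r-1:r+2,286:326].mean((0,2)).astype(int))
E
```

```text
t: 33.5
tcp_pos: [0.5331, -0.255, 0.1437]
eef_rot: [[0.062, 0.998, -0.003], [0.998, -0.062, 0.0], [-0.0, -0.003, -1.0]]
wrist_force: [-7.0, 0.6, 4.3]
finger_gap: 0.0437
grip_force: 122.9
t: 34.7
tcp_pos: [0.5349, -0.2551, 0.2646]
eef_rot: [[0.062, 0.998, 0.003], [0.998, -0.062, -0.001], [-0.001, 0.003, -1.0]]
wrist_force: [-0.1, -0.2, -1.5]
finger_gap: 0.0856
grip_force: 0.0
165 [153 154 154 153 152 151 149  83  25  24  23  23  24  22  24  25  24  23
  22  23  19  21  21  21  23  22  81 152 152 152 151 151 151 152 152 152
 153 153 154 154]
180 [154 154 154 137 118 113  19  15  15  14  16  15  15  14  15  15  15  15
  15  17  15  16  15  15  16  69 121 155 154 153 153 154 154 154 154 154
 153 152 152 153]
190 [47 57 69 63 63 53 14 16 15 15 15 15 15 15 14 15 15 15 16 14 15 15 15 15
 31 56 86 84 84 84 84 85 82 82 82 82 83 83 80 80]
```

```bash
python3 -m jog '0 0 0 0 0 3 1;0 0 0 0 0 3 1;0 0 0 0 0 0 1;0 0 0 0 0 0 1;0 0 0 0 0 0 1'; python3 -c "
from bench import *
print(finish_job())"
```

```text
t: 35.25
tcp_pos: [0.5335, -0.2546, 0.3207]
eef_rot: [[0.062, 0.998, -0.003], [0.998, -0.062, 0.001], [0.001, -0.004, -1.0]]
wrist_force: [0.7, -0.3, -0.3]
finger_gap: 0.0855
grip_force: 0.0
the job is handed in; nothing more can be done
None
```

I showed all four sides at the viewing point, stood the bottle in the lane, pushed it against the stop with about 7 N and let go. I handed in at 35 s, no verdict came back, and I estimate the final gap at 1–2 mm. The first slide only leaned the bottle about 0.1 rad, so I regripped and carried it to the stop about a millimetre off the floor rather than sliding it.

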